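# Put the painting things back in their own holders

### The arm

A 6-joint arm with a two-finger parallel gripper is mounted at the origin on the work surface. World frame = base frame: x ahead of the robot, y to its left, z up, the work surface at z = 0. Lengths are in mm, angles in degrees, forces in N, time in s.
With the tool pointing down it reaches from about 300 to 850 mm from the base axis. Payload 4.2 kg.
Tool frame: the origin (TCP) lies at the very end of the fingers, on their centre line; the grasp point (between the pads) lies 19 mm behind it; z points along the fingers, y is the direction in which the jaws open and shut (so a half turn about z gives the same grasp; the last joint's range is limited). The gripper opens to 91 mm and grips with 3 to 60 N. Pads are 32 mm wide; open, the fingers measure 118 mm over their backs; the gripper's body (76 mm by 178 mm) begins 60 mm behind the grasp point.
Start: joints at [63.541, 18.312, 89.639, -0, 72.044, -1.146], TCP at [245.857, 519.808, 187.176] pointing down, gripper open.
Joint ranges: [-177.97, 177.97], [-48.28, 115.42], [12.27, 149.76], [-77.06, 257.06], [2.81, 150.46], [-146.56, 146.56]. Speed limits (degrees/s): [147.25, 147.25, 180, 180, 180, 180].

### API

Orientations are given as [roll, pitch, yaw] about the fixed x, y, z axes, in that order (R = Rz(yaw) Ry(pitch) Rx(roll)).
In Python, from workcell import monitor, eyes, job gives the robot as it stands.
- The arm moves only by the tool move_arm, never from a script. Its argument "increments" is a list that holds one entry, the list of rows, each a list of 7 numbers: the opening, from 0 (shut) to 1 (fully open), then the shift along the tool's x, y, z in cm, then the turn, a rotation vector about the tool's x, y, z in rad. In form: [[[jaw, x, y, z, ax, ay, az], ...]]. A call has 1 to 12 rows; each row shifts and turns the pose as measured when the row begins, along the tool's axes as they then stand; what a row does not reach is not made up. A row lasts 1/8 s, in which the tool goes at most 62.5 mm and 10.7 degrees, less where a joint would pass 70% of its speed; a pose out of reach is approached as far as the arm can. A call is refused whole if a number of a shift passes 6.25 or a number of a turn 0.188, either way. A call with a gripper value outside its range is refused whole. The fingers move at their own pace and stop on an object; "force" is the grip in N (left out, the last holds). Time passes only in rows, so rows that do not move let the fingers close. It gives the time, the measured TCP pose, the force and the opening at its end, in the units of the state.
- monitor.state(): the state, without advancing time (a new reading comes with each control period).
- eyes.grab_frame(name): name is "side" or "top"; returns a dict with "color" (420x560x3 uint8, red, green, blue), "z_map" (420x560 float32, mm along the optical axis (not along the pixel's ray), 0 where there is no reading), "camera_matrix" (3x3 intrinsics, pixels), "rvec" (rotation vector, rad) and "tvec" (3), from world to camera coordinates, as OpenCV has them. Camera axes: x right, y down, z forward; pixel columns grow to the right and rows downward; lengths in mm; the calibration is good to about 2 mm. A picture is of the moment at which its call begins.
- job.job_done(): hands the job in, once; it reports no verdict.
The state is a dict: "time_s": time; "qpos": joint angles; "qvel": joint speeds; "effort": joint torques, N m; "ee_pos": TCP position; "ee_rot": TCP orientation; "force": force on the tool from outside, world axes, zero at the start; "torque": the same for the moment, N m; "gripper_width": finger opening in mm.
Only numpy, scipy, OpenCV 4.12 (cv2) and the standard library are available. Lean on these libraries where they do the work, as an engineer would, in place of code of your own. Each camera call takes 0.05 s, during which the arm holds its last target. There are 200 camera calls.

### The job

Tidy the painting table: stand the large jar in the large round tray, the small jar in the small round tray and the square tin in the square tray, each upright and flat on its tray's floor, and put the small cream-coloured tape roll down over the upright post so that it lies flat on the post's base. Set each thing down rather than dropping it, and leave the little white paint pot standing where it is.

Things in the scene. Friction and masses are not known exactly. Their poses are not given: they have to be found in the camera images.
- large_jar: The larger of two lidded paint jars: white jar, paper band, black screw lid, 62 mm diameter, 60 mm high (the top 18 mm is the lid), about 0.2 kg, standing loose on the table. Origin: centre of its underside, z up along its axis. Grasp it from above across the lid.
- small_jar: The smaller of the two lidded paint jars, same look: 36 mm diameter, 48 mm high (the top 15 mm is the lid), about 70 g, standing loose. Origin: centre of its underside, z up.
- square_tin: Closed square tin of bare metal, 50 x 50 mm, 64 mm high, with a darker square on its lid, about 0.15 kg, standing loose. Origin: centre of its underside, z up; x and y are square to its sides, so yaw matters modulo 90 degrees.
- tape_roll: Small roll of cream-coloured masking tape lying flat: outer diameter 58 mm, hole 32 mm through, 20 mm high, about 40 g. Origin: centre of its underside, z up through the hole. It can be taken across its outside from above. (A wide blue roll at the far side is not part of the job.)
- large_round_tray: Shallow round light-wood tray with a cork floor: inside diameter 80 mm, outside 88 mm, floor 4 mm above the table, rim 12 mm above the table. Origin: centre of its underside. Fixed to the table; the table top is at z = 0.
- small_round_tray: Shallow round light-wood tray with a cork floor, the smaller one: inside diameter 54 mm, outside 62 mm, floor 4 mm above the table, rim 12 mm above it. Origin: centre of its underside. Fixed to the table; the table top is at z = 0.
- square_tray: Shallow square light-wood tray with a cork floor: inside 68 x 68 mm, outside 76 x 76 mm, floor 4 mm above the table, rim 12 mm above it. Origin: centre of its underside; x and y are square to its walls. The 50 mm tin goes in only when turned roughly as the tray is. Fixed to the table; the table top is at z = 0.
- tape_post: Light-wood tape holder: round base of 72 mm diameter and 8 mm height with an upright post of 14 mm diameter in its middle, its tapered tip 50 mm above the table. Origin: centre of its underside, z along the post. Fixed to the table; the table top is at z = 0.
- paint_pot: Little white plastic paint pot with a clear lid, 30 mm diameter, 22 mm high, about 25 g, standing loose among the other things. Origin: centre of its underside, z up. Not part of the job: to be left standing where it is.
Mind the look-alikes: they are no part of the job. Of the things that look like the tape_roll, take the one that is nearest to the robot's base at the start.

How it is judged:
By the outcome, as a careful person would: the job done as asked, in the order asked, and still so for the second after the job is handed in, with the robot touching nothing.
It also fails if it takes over 115 s, if anything falls off the work surface, if the arm or the gripper's body presses on something with over 40 N, if the wrist force passes 120 N, or if a joint passes its speed limit or range.

## Working session

There is one attempt and no reset: what is moved stays moved. The work goes in short steps, Python scripts to look and compute and a tool call to move; the robot and the scene stay as the last step left them, time stands still between calls to the robot, and variables do not carry over. Pictures are saved under pics/ and viewed, about 12 in all and at most 16, crops included, and the job is handed in when it is done.

Besides the shell and the picture viewer there is one more tool, called after "Emit:" as a command line: name --argument value ..., lists and objects as JSON in quotes. move_arm: Moves the arm, as the interface text tells. Its arguments: {"type":"object","properties":{"increments":{"type":"array"},"force":{"type":"number"}},"required":["increments"]}

```bash
mkdir -p pics; cat > h.py <<'E'
import numpy as np,cv2
from workcell import monitor,eyes,job
def grab(n):
    f=eyes.grab_frame(n); R=cv2.Rodrigues(np.array(f['rvec'],float))[0]; t=np.array(f['tvec'],float).ravel()
    K=np.array(f['camera_matrix']); z=f['z_map']; v,u=np.mgrid[:z.shape[0],:z.shape[1]]
    c=np.stack([(u-K[0,2])/K[0,0]*z,(v-K[1,2])/K[1,1]*z,z],-1)
    P=(c-t)@R; P[z==0]=np.nan
    return f,P
def save(f,n,crop=None,s=1):
    im=f['color'][:,:,::-1]
    if crop: a,b,c,d=crop; im=im[b:d,a:c]
    cv2.imwrite('pics/'+n,cv2.resize(im,None,fx=s,fy=s,interpolation=cv2.INTER_CUBIC))
E
python3 - <<'E'
from h import *
for n in('top','side'):
    f,P=grab(n); save(f,n+'1.png',s=1.4); np.savez(n+'1.npz',P=P,c=f['color'])
    print(n,f['camera_matrix'],f['rvec'],f['tvec'])
print(monitor.state())
E
```

```text
top [[525.13221935   0.         283.47398042]
 [  0.         525.13221935 204.40018532]
 [  0.           0.           1.        ]] [ 2.07719984 -2.12788207  0.23964917] [-106.83004902  555.73468274 1308.22615584]
side [[528.14102193   0.         274.16444612]
 [  0.         528.14102193 209.54731506]
 [  0.           0.           1.        ]] [ 2.10113941 -0.0960826   0.06687826] [-544.83344368  -10.06105343 1365.31223849]
{'time_s': 0.1, 'qpos': array([ 6.35392531e+01,  1.83458581e+01,  8.96985768e+01,  1.44385745e-03,
        7.20411003e+01, -1.14645080e+00]), 'qvel': array([ 0.0839512 , -0.09021916, -0.18621758,  0.11235221,  0.01223703,
        0.06478334]), 'effort': array([-4.45662763e-04, -4.13329732e+01, -2.32510632e+01,  7.28940102e-02,
        4.22227755e-02, -5.21334323e-05]), 'ee_pos': array([245.64697944, 519.36636779, 186.43129971]), 'ee_rot': array([-1.79914509e+02, -3.08395808e-03,  1.54685255e+02]), 'force': array([-0.10377469,  0.34444582, -0.23072098]), 'torque': array([-0.00594667,  0.01722847,  0.00882471]), 'gripper_width': 91.08658530531245}
```

View pics/top1.png

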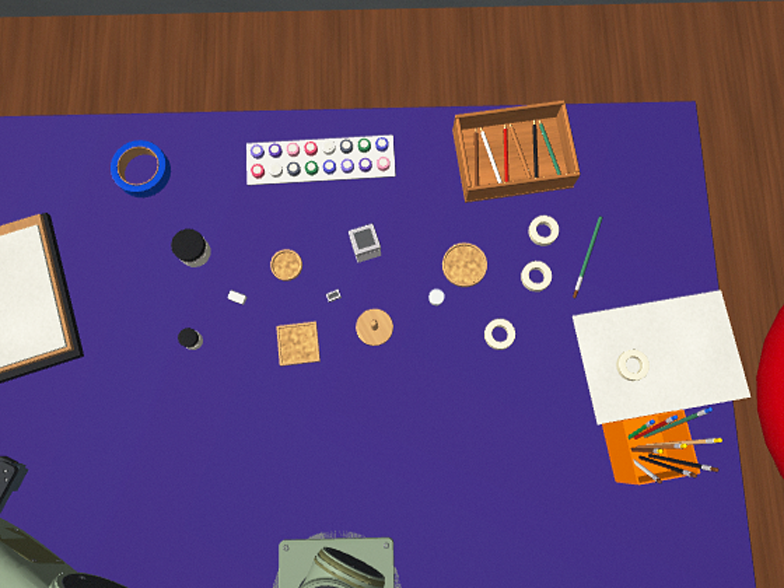

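View pics/side1.png

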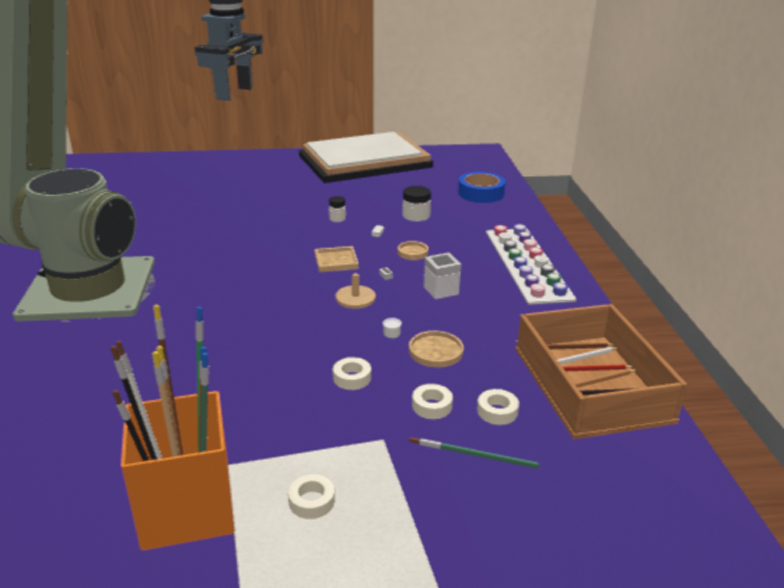

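The top view (784 px wide) shows these positions:
- Large jar (188,245), small jar (189,338), tin (365,240).
- Round trays (465,264) and (286,264), square tray (298,343), post (374,327).
- Paint pot (436,297).
- White/cream rolls (500,333), (536,275), (543,229) and (632,364).

Two small loose bits lie at (236,297) and (333,295). Next I'll measure positions from the depth maps.

```bash
cat > m.py <<'E'
from h import *
D={n:np.load(n+'1.npz') for n in('top','side')}
def meas(name,u,v,zlo,zhi,r=45,cam='top',mask=None):
    P=D[cam]['P']; u,v=u/1.4,v/1.4
    c=np.nanmedian(P[int(v)-1:int(v)+2,int(u)-1:int(u)+2].reshape(-1,3),0)
    m=(np.hypot(P[...,0]-c[0],P[...,1]-c[1])<r)&(P[...,2]>zlo)&(P[...,2]<zhi)
    Q=P[m]; q=Q[:,:2].astype(np.float32)
    (x,y),rr=cv2.minEnclosingCircle(q); rect=cv2.minAreaRect(q)
    print(name,len(q),'z %.1f'%np.median(Q[:,2]),'circ %.1f %.1f d%.1f'%(x,y,2*rr),'mean',q.mean(0).round(1),'rect',np.round(rect[0],1),np.round(rect[1],1),round(rect[2],1),'hyp %.0f'%np.hypot(x,y))
if __name__=='__main__':
    for cam,tab in (('top',(200,480)),('side',(500,380))):
        print(cam,'table z',np.nanmedian(D[cam]['P'][int(tab[1]/1.4)-8:int(tab[1]/1.4)+8,int(tab[0]/1.4)-8:int(tab[0]/1.4)+8,2]))
    meas('ljar',188,245,52,70); meas('sjar',189,338,40,58,30); meas('tin',365,240,57,72)
    meas('ltray',465,264,8,17,55); meas('stray',286,264,8,17,40); meas('sqtray',298,343,8,17,58)
    meas('post base',374,335,4,14,50); meas('post tip',374,323,25,60,20)
    meas('pot',436,297,14,30,25)
    for a in((500,322),(536,264),(543,218),(632,353)): meas('roll',*a,14,30,60)
    for a in ((236,297),(333,295)): meas('bit',*a,3,60,25)
    print('side')
    meas('ljar',417,192,52,70,45,'side'); meas('sjar',337,202,40,58,30,'side'); meas('tin',442,261,57,72,45,'side')
    meas('ltray',436,350,8,17,55,'side'); meas('sqtray',336,259,8,17,58,'side');meas('pot',392,322,14,30,25,'side')
    meas('stray',412,250,8,17,40,'side');meas('base',345,300,4,14,50,'side')
    meas('roll',352,385,14,30,60,'side')
E
python3 m.py; python3 -c "
from h import *
c=np.load('top1.npz')['c']
for u,v in((500,322),(536,264),(543,218),(632,353)): print(c[int(v/1.4),int(u/1.4)])"
```

```text
top table z -1.2649961577498259
side table z -0.5449327848662068
ljar 418 z 58.8 circ 645.0 276.8 d64.1 mean [645.2 275.5] rect [644.9 275.1] [61.9 60.1] 19.2 hyp 702
sjar 149 z 47.1 circ 470.3 272.3 d37.4 mean [469.4 271.6] rect [470.3 272.7] [36.2 32.4] 47.0 hyp 543
tin 336 z 63.0 circ 647.0 -60.3 d67.2 mean [646.2 -60.1] rect [647.2 -59.8] [52.4 49.5] 17.6 hyp 650
ltray 170 z 10.3 circ 609.7 -256.2 d98.0 mean [ 606. -253.] rect [ 606.1 -252.7] [86.7 85.6] 7.3 hyp 661
stray 103 z 10.9 circ 614.4 95.5 d63.4 mean [615.3  96.4] rect [615.1  96. ] [59.8 60. ] 40.8 hyp 622
sqtray 188 z 11.2 circ 459.0 71.6 d103.2 mean [459.9  73.4] rect [459.   71.5] [76.4 76. ] 4.5 hyp 465
post base 445 z 7.5 circ 472.2 -74.3 d99.1 mean [484.9 -74.8] rect [472.7 -75.6] [89.1 93.5] 62.2 hyp 478
post tip 27 z 44.5 circ 487.1 -74.8 d12.9 mean [486.  -75.2] rect [486.8 -75.4] [10.6 11.2] 86.3 hyp 493
pot 96 z 20.7 circ 540.7 -194.6 d29.2 mean [ 540.6 -194.4] rect [ 540.3 -193.8] [26.9 27.3] 88.9 hyp 575
roll 248 z 18.8 circ 467.0 -313.3 d57.8 mean [ 466.5 -313. ] rect [ 467.2 -312.6] [55.7 54.8] 87.3 hyp 5
[... 816 characters left out ...]
6 54.2] 18.2 hyp 650
ltray 199 z 10.5 circ 606.6 -255.7 d92.5 mean [ 605.5 -258.6] rect [ 606.1 -255.5] [89.6 86. ] 79.2 hyp 658
sqtray 136 z 10.9 circ 457.2 66.3 d107.1 mean [459.9  66.2] rect [459.1  70.2] [76.4 86.9] 5.5 hyp 462
pot 97 z 21.0 circ 542.3 -198.2 d33.5 mean [ 541.2 -199.9] rect [ 541.7 -198.8] [32.1 28.1] 84.4 hyp 577
stray 76 z 10.3 circ 615.7 94.7 d66.2 mean [616.   92.5] rect [613.6  93.8] [59.6 63.9] 14.6 hyp 623
base 265 z 7.3 circ 472.2 -90.1 d89.4 mean [483.5 -84.6] rect [476.8 -79.2] [66.  83.3] 79.0 hyp 481
roll 302 z 18.9 circ 465.9 -316.3 d62.1 mean [ 467.6 -318.1] rect [ 467.6 -316.2] [56.7 58.9] 8.8 hyp 563
[249 245 221]
[249 244 218]
[251 246 220]
[248 243 218]
```

```bash
cat > p.py <<'E'
import sys
from h import *
from scipy.spatial.transform import Rotation as Ro
# usage: p.py x y z yaw n  -> remaining turn (tool rotvec) and shift in final tool axes, cm, total and per row
def show(x,y,z,yaw,n):
    s=monitor.state(); R0=Ro.from_euler('xyz',s['ee_rot'],degrees=True); R1=Ro.from_euler('xyz',[180,0,yaw],degrees=True)
    d=np.array([x,y,z])-s['ee_pos']
    print('t %.2f'%s['time_s'],s['ee_pos'].round(1),s['ee_rot'].round(1),'F',s['force'].round(1),'w %.1f'%s['gripper_width'])
    print('turn',(R0.inv()*R1).as_rotvec().round(3),'shift(after turn)',(R1.inv().apply(d)/10).round(2),'/n',(R1.inv().apply(d)/10/n).round(3),'shift(now)',(R0.inv().apply(d)/10).round(2))
a=list(map(float,sys.argv[1:])); show(*a)
E
python3 p.py 645 274.5 120 107.6 10
```

```text
t 0.10 [245.6 519.4 186.4] [-179.9   -0.   154.7] F [-0.1  0.3 -0.2] w 91.1
turn [-0.001  0.001  0.822] shift(after turn) [-35.42  30.66   6.64] /n [-3.542  3.066  0.664] shift(now) [-46.57  -5.05   6.65]
```

Emit:
move_arm --increments '[[[1,0,0,0,0,0,0.164],[1,0,0,0,0,0,0.164],[1,0,0,0,0,0,0.164],[1,0,0,0,0,0,0.164],[1,0,0,0,0,0,0.164],[1,0,0,0,0,0,0]]]' --force 20

```text
time_s: 0.85
ee_pos: [244.7, 517.4, 183.3]
ee_rot: [-179.7, 0.4, 106.3]
force: [0.2, 0.6, 0.1]
gripper_width: 91.4
```

Emit:
move_arm --increments '[[[1,-3.5,3.0,0.65,0,0,0],[1,-3.5,3.0,0.65,0,0,0],[1,-3.5,3.0,0.65,0,0,0],[1,-3.5,3.0,0.65,0,0,0],[1,-3.5,3.0,0.65,0,0,0],[1,-3.5,3.0,0.65,0,0,0],[1,-3.5,3.0,0.65,0,0,0],[1,-3.5,3.0,0.65,0,0,0],[1,-3.5,3.0,0.65,0,0,0],[1,-3.5,3.0,0.65,0,0,0],[1,0,0,0,0,0,0]]]'

```text
time_s: 2.22
ee_pos: [645.2, 263.5, 112.5]
ee_rot: [-179.4, 0.3, 108.4]
force: [-0.8, 0.6, 0.1]
gripper_width: 91.2
```

```bash
python3 p.py 645 274.5 120 107.6 10
```

```text
t 2.23 [645.2 263.5 112.5] [-179.4    0.3  108.4] F [-0.8  0.6  0.1] w 91.2
turn [-0.01   0.005  0.014] shift(after turn) [ 1.05  0.31 -0.75] /n [ 0.105  0.031 -0.075] shift(now) [ 1.04  0.32 -0.76]
```

Emit:
move_arm --increments '[[[1,1.05,0.3,0,-0.01,0.005,0.014],[1,0,0,2.0,0,0,0],[1,0,0,2.0,0,0,0],[1,0,0,1.5,0,0,0],[1,0,0,0.6,0,0,0],[1,0,0,0.1,0,0,0]]]'

```text
time_s: 2.98
ee_pos: [640.2, 282.2, 50.6]
ee_rot: [179.8, -0.2, 108.1]
force: [0.7, -0.7, -0.1]
gripper_width: 91.0
```

```bash
python3 p.py 645 274.5 31 107.6 10; python3 - <<'E'
from h import *
f,P=grab('side'); save(f,'s2.png',(150,60,400,260),3)
E
```

```text
t 2.98 [640.2 282.2  50.6] [179.8  -0.2 108.1] F [ 0.7 -0.7 -0.1] w 91.0
turn [ 0.003 -0.003  0.009] shift(after turn) [-0.88  0.23  1.96] /n [-0.088  0.023  0.196] shift(now) [-0.88  0.21  1.96]
```

View pics/s2.png

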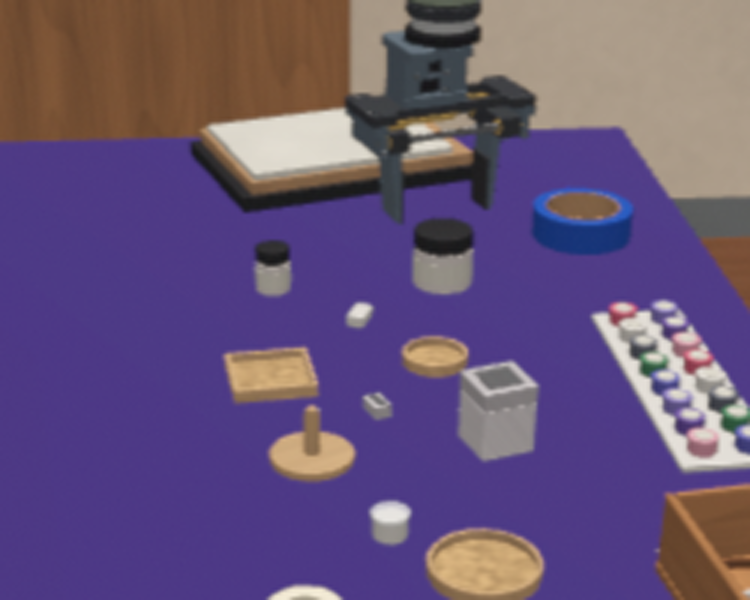

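The side crop shows the fingertips at about (400,218) and (490,205), higher than the lid at (443,235). That doesn't fit a reading of z=50, so I'll check the measured pose against the images.

```bash
python3 - <<'E'
from h import *
from scipy.spatial.transform import Rotation as Ro
s=monitor.state(); print(s['ee_pos'],s['qpos'])
f,P=grab('side')
def pr(X): return cv2.projectPoints(np.array(X,float).reshape(-1,3),np.array(f['rvec'],float),np.array(f['tvec'],float),np.array(f['camera_matrix']),None)[0].reshape(-1,2)
R=Ro.from_euler('xyz',s['ee_rot'],degrees=True).as_matrix()
T=[s['ee_pos']+R@np.array([0,k,0]) for k in(-52,0,52)]+[[645,275,60]]
print('crop px',(pr(T)-[150,60])*3)
# finger points measured
m=(np.abs(P[...,0]-640)<110)&(np.abs(P[...,1]-282)<80)&(P[...,2]>66)&(P[...,2]<110)
Q=P[m]; print(len(Q),Q.min(0),Q.max(0))
for u,v in((400,205),(487,195),(395,190)): print(P[int(60+v/3),int(150+u/3)])
ft,Pt=grab('top'); save(ft,'t2.png',(60,110,330,290),2.8)
m=(np.hypot(Pt[...,0]-645,Pt[...,1]-275)<110)&(Pt[...,2]>66); print(Pt[m].min(0),Pt[m].max(0))
E
```

```text
[640.27374793 282.17040817  50.74091274] [22.7489196  34.91376791 82.18455947  0.20099368 62.72454044  4.53166127]
crop px [[390.22714293 240.62269289]
 [436.12613962 232.90662351]
 [481.0211977  225.35932601]
 [441.86398414 227.09125741]]
149 [582.1474893  240.88312482  75.2653815 ] [698.54683516 316.14643714 109.88008969]
[597.06533437 247.93547892  97.38616377]
[690.52428356 281.94897386  90.90424215]
[591.42323698 253.40054666 111.27275186]
[535.2713699  191.73755284  76.70649831] [736.62257863 341.99364242 510.18307976]
```

View pics/t2.png

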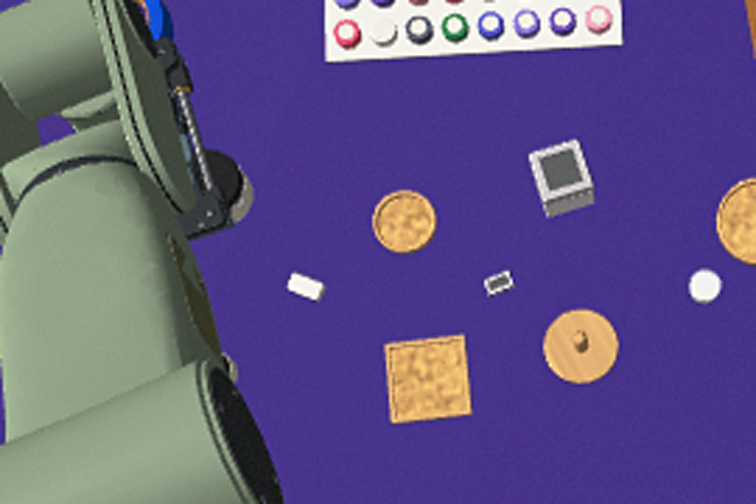

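The depth data puts the fingertips near z≈75, but the state says 50. The tip pixels are also about 9 px right of where the state predicts. I'll run the same comparison on the starting frame.

```bash
python3 - <<'E'
from h import *
from scipy.spatial.transform import Rotation as Ro
f,P=grab('side')
def pr(X): return cv2.projectPoints(np.array(X,float).reshape(-1,3),np.array(f['rvec'],float),np.array(f['tvec'],float),np.array(f['camera_matrix']),None)[0].reshape(-1,2)
R=Ro.from_euler('xyz',[180,0,154.685],degrees=True).as_matrix(); p=np.array([245.65,519.37,186.43])
T=[p+R@np.array([0,k,0]) for k in(-59,-45.5,0,45.5,59)]
print('start proj (1.4)',(pr(T)*1.4).round(1))
P1=np.load('side1.npz')['P']
sub=P1[50:75,140:190]; m=np.abs(sub[...,1]-519)<120
print(sub[m].min(0),sub[m].max(0))
ok=m&(sub[...,2]<260); idx=np.argwhere(ok)
for v,u in idx[np.argsort(sub[ok][:,2])][:8]: print((u+140)*1.4,(v+50)*1.4,sub[v,u].round(1))
s=monitor.state(); R=Ro.from_euler('xyz',s['ee_rot'],degrees=True).as_matrix()
m=(np.abs(P[...,0]-640)<110)&(np.abs(P[...,1]-282)<90)&(P[...,2]>66)&(P[...,2]<110)
L=(P[m]-s['ee_pos'])@R  # tool coords
print('now tool coords'); 
for side in(-1,1):
    l=L[np.sign(L[:,1])==side]; print(side,len(l),l.min(0).round(1),l.max(0).round(1),np.median(l,0).round(1))
E
```

```text
start proj (1.4) [[222.5 111.6]
 [225.5 109.9]
 [235.5 104.7]
 [245.   99.6]
 [247.7  98.1]]
[205.29584987 446.16377702 211.66123171] [284.62723783 574.57338325 282.90978162]
239.39999999999998 88.19999999999999 [253.6 568.9 211.7]
249.2 88.19999999999999 [276.9 566.5 211.9]
222.6 99.39999999999999 [222.5 474.1 212. ]
226.79999999999998 99.39999999999999 [232.2 471.2 212.7]
246.39999999999998 88.19999999999999 [270.6 563.4 212.8]
242.2 88.19999999999999 [260.6 563.9 212.9]
224.0 99.39999999999999 [226.1 470.4 213. ]
228.2 99.39999999999999 [235.6 468.8 213.3]
now tool coords
-1 65 [-22.3 -59.5 -58.3] [ 19.6 -46.3 -24.9] [-11.1 -54.8 -43.7]
1 75 [-22.3  41.5 -57.1] [ 15.7  55.3 -25.6] [ -9.9  46.7 -42.5]
```

Emit:
move_arm --increments '[[[1,-0.88,0.2,0.25,0,0,0.009],[1,0,0,0.1,0,0,0],[0.62,0,0,0,0,0,0],[0.62,0,0,0,0,0,0],[0.62,0,0,0,0,0,0],[0.62,0,0,0,0,0,0]]]' --force 4

```text
time_s: 3.92
ee_pos: [646.9, 273.1, 48.6]
ee_rot: [179.7, -0.2, 107.5]
force: [-0.4, -0.7, 0.4]
gripper_width: 57.1
```

```bash
python3 p.py 645 274.5 6 107.6 10
```

```text
t 3.92 [646.9 273.1  48.6] [179.7  -0.2 107.5] F [-0.4 -0.7  0.4] w 57.1
turn [ 0.006 -0.003 -0.002] shift(after turn) [ 0.19 -0.14  4.26] /n [ 0.019 -0.014  0.426] shift(now) [ 0.17 -0.16  4.26]
```

Closing gave 57 mm, less than the 62 mm lid, so the fingers passed above the lid. The real fingertips are about 25 mm higher than reported, as the cameras showed. I'll add this to the helper.

```bash
sed -i "s/d=np.array(\[x,y,z\])-s\['ee_pos'\]/s['ee_pos']=s['ee_pos']+[0,0,25.3]; d=np.array([x,y,z])-s['ee_pos']  # true tip is 25 mm behind reported TCP/" p.py; python3 p.py 645 274.5 31 107.6 10
```

```text
t 3.92 [646.9 273.1  73.9] [179.7  -0.2 107.5] F [-0.4 -0.7  0.4] w 57.1
turn [ 0.006 -0.003 -0.002] shift(after turn) [ 0.19 -0.14  4.29] /n [ 0.019 -0.014  0.429] shift(now) [ 0.17 -0.16  4.29]
```

Emit:
move_arm --increments '[[[1,0.17,-0.15,0,0,0,0],[1,0,0,0,0,0,0],[1,0,0,0,0,0,0],[1,0,0,0,0,0,0],[1,0,0,1.2,0,0,0],[1,0,0,1.2,0,0,0],[1,0,0,1.0,0,0,0],[1,0,0,0,0,0,0]]]'

```text
time_s: 4.92
ee_pos: [644.0, 274.4, 11.0]
ee_rot: [179.8, -0.2, 107.5]
force: [-0.6, -0.1, 0.2]
gripper_width: 91.3
```

```bash
python3 p.py 645 274.5 31 107.6 10; python3 - <<'E'
from h import *
f,P=grab('side'); save(f,'s3.png',(230,60,380,180),4)
E
```

```text
t 4.92 [644.  274.4  36.3] [179.8  -0.2 107.5] F [-0.6 -0.1  0.2] w 91.3
turn [ 0.004 -0.003 -0.002] shift(after turn) [-0.02  0.1   0.53] /n [-0.002  0.01   0.053] shift(now) [-0.02  0.1   0.53]
```

View pics/s3.png

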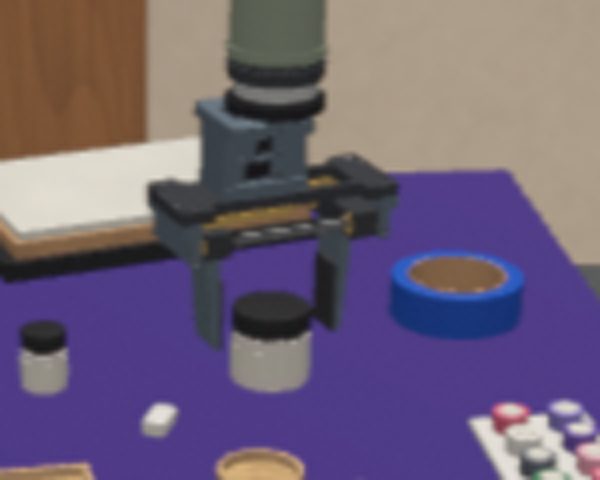

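The tips at (213,345) and (332,328) straddle the lid at (271,310), with their midpoint on its axis. I'll lower 5 mm, grip and lift.

Emit:
move_arm --increments '[[[1,0,0.1,0.5,0,0,0],[0.5,0,0,-0.03,0,0,0],[0.5,0,0,-0.03,0,0,0],[0.5,0,0,-0.03,0,0,0],[0.5,0,0,-0.03,0,0,0],[0.5,0,0,-0.03,0,0,0],[0.5,0,0,-0.03,0,0,0]]]' --force 20

```text
time_s: 5.85
ee_pos: [645.7, 275.0, 8.5]
ee_rot: [179.7, -0.2, 107.5]
force: [-0.1, -0.2, -2.1]
gripper_width: 61.1
```

Emit:
move_arm --increments '[[[0.5,0,0,-0.8,0,0,0],[0.5,0,0,-1.5,0,0,0],[0.5,0,0,-2,0,0,0],[0.5,0,0,-2,0,0,0],[0.5,0,0,-2,0,0,0],[0.5,0,0,-0.5,0,0,0]]]'

```text
time_s: 6.6
ee_pos: [645.3, 274.5, 103.0]
ee_rot: [179.6, -0.2, 107.5]
force: [0.1, 0.9, -2.9]
gripper_width: 61.4
```

```bash
python3 p.py 606 -253.5 115 107.6 18
```

```text
t 6.60 [645.3 274.5 128.3] [179.6  -0.2 107.5] F [ 0.1  0.9 -2.9] w 61.4
turn [ 0.006 -0.003 -0.002] shift(after turn) [-49.14 -19.71   1.33] /n [-2.73  -1.095  0.074] shift(now) [-49.18 -19.63   1.04]
```

Emit:
move_arm --increments '[[[0.5,-1.5,-0.6,0,0,0,0],[0.5,-3,-1.2,-0.05,0,0,0],[0.5,-4,-1.6,-0.05,0,0,0],[0.5,-4,-1.6,-0.05,0,0,0],[0.5,-4,-1.6,-0.05,0,0,0],[0.5,-4,-1.6,-0.05,0,0,0],[0.5,-4,-1.6,-0.05,0,0,0],[0.5,-4,-1.6,-0.05,0,0,0],[0.5,-4,-1.6,-0.05,0,0,0],[0.5,-4,-1.6,-0.05,0,0,0],[0.5,-4,-1.6,-0.05,0,0,0],[0.5,-4,-1.6,-0.05,0,0,0]]]'

```text
time_s: 8.1
ee_pos: [595.8, -226.6, 98.3]
ee_rot: [-179.2, -0.3, 107.6]
force: [0.5, 0.0, -3.5]
gripper_width: 61.8
```

```bash
python3 p.py 606 -253.5 115 107.6 3
```

```text
t 8.10 [ 595.8 -226.6  123.6] [-179.2   -0.3  107.6] F [ 0.5  0.  -3.5] w 61.8
turn [-0.014 -0.005 -0.   ] shift(after turn) [-2.88  0.16  0.86] /n [-0.959  0.053  0.286] shift(now) [-2.88  0.17  0.84]
```

Emit:
move_arm --increments '[[[0.5,-1.5,0.1,0,-0.014,-0.005,0],[0.5,0,0,0,0,0,0],[0.5,0,0,0,0,0,0]]]'

```text
time_s: 8.48
ee_pos: [598.0, -243.5, 96.1]
ee_rot: [-179.8, -0.2, 107.3]
force: [-0.3, 0.2, -3.2]
gripper_width: 61.3
```

```bash
python3 p.py 606 -253.5 65 107.6 3
```

```text
t 8.47 [ 598.  -243.5  121.4] [-179.8   -0.2  107.3] F [-0.3  0.2 -3.2] w 61.3
turn [-0.003 -0.003 -0.005] shift(after turn) [-1.2   0.46  5.64] /n [-0.4    0.154  1.88 ] shift(now) [-1.22  0.49  5.63]
```

Emit:
move_arm --increments '[[[0.5,-1.2,0.48,0,0,0,0],[0.5,0,0,1.5,0,0,0],[0.5,0,0,2.0,0,0,0],[0.5,0,0,1.6,0,0,0],[0.5,0,0,0,0,0,0]]]'

```text
time_s: 9.1
ee_pos: [606.6, -249.9, 40.8]
ee_rot: [-179.7, -0.3, 107.6]
force: [-0.0, -0.0, -2.5]
gripper_width: 61.7
```

```bash
python3 p.py 606 -253.5 39.8 107.6 3; python3 - <<'E'
from h import *
f,P=grab('top'); save(f,'t3.png',(280,130,380,230),5)
E
```

```text
t 9.10 [ 606.6 -249.9   66.1] [-179.7   -0.3  107.6] F [-0.  -0.  -2.5] w 61.7
turn [-0.005 -0.006 -0.   ] shift(after turn) [-0.33 -0.17  2.63] /n [-0.109 -0.056  0.876] shift(now) [-0.34 -0.15  2.63]
```

View pics/t3.png

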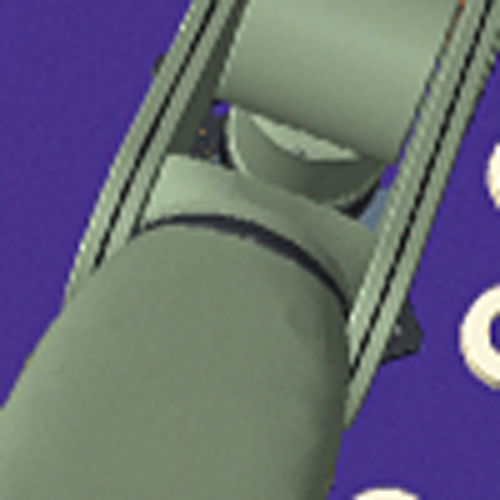

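The arm hides the tray from above, so I'll rely on the side camera and the force reading.

Emit:
move_arm --increments '[[[0.5,-0.34,-0.15,0.6,-0.005,-0.006,0],[0.5,0,0,1.0,0,0,0],[0.5,0,0,0.7,0,0,0],[0.5,0,0,0,0,0,0]]]'

```text
time_s: 9.65
ee_pos: [607.8, -254.6, 18.6]
ee_rot: [179.8, 0.2, 107.6]
force: [0.0, -0.5, -3.2]
gripper_width: 61.3
```

```bash
python3 p.py 606 -253.5 37.8 107.6 3; python3 - <<'E'
from h import *
f,P=grab('side'); save(f,'s4.png',(240,170,390,290),4)
E
```

```text
t 9.65 [ 607.8 -254.6   43.9] [179.8   0.2 107.6] F [ 0.  -0.5 -3.2] w 61.3
turn [ 0.004  0.004 -0.   ] shift(after turn) [ 0.16 -0.14  0.61] /n [ 0.053 -0.045  0.204] shift(now) [ 0.16 -0.14  0.61]
```

View pics/s4.png

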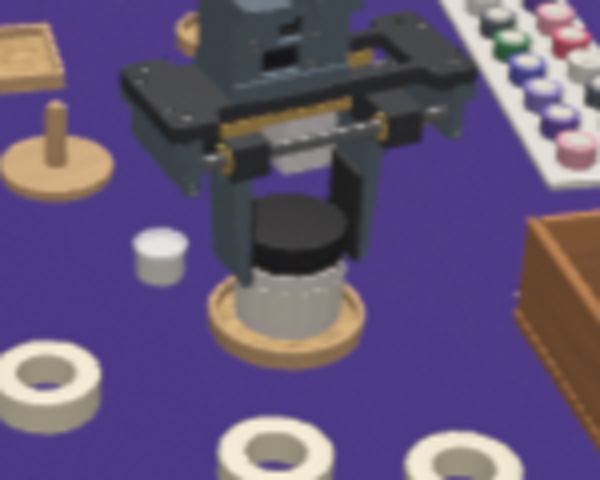

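The jar (289,275) sits centrally over the tray (287,310), and the pot at (160,257) is clear. I'll lower it to contact.

Emit:
move_arm --increments '[[[0.5,0.16,-0.14,0.3,0.004,0.004,0],[0.5,0,0,0.15,0,0,0],[0.5,0,0,0.1,0,0,0],[0.5,0,0,0.05,0,0,0]]]'

```text
time_s: 10.2
ee_pos: [606.8, -253.7, 13.4]
ee_rot: [179.9, 0.0, 107.6]
force: [0.0, 0.1, -3.1]
gripper_width: 61.5
```

```bash
python3 p.py 606 -253.5 37.8 107.6 3
```

```text
t 10.20 [ 606.8 -253.7   38.7] [179.9   0.  107.6] F [ 0.   0.1 -3.1] w 61.5
turn [ 0.001  0.001 -0.   ] shift(after turn) [ 0.05 -0.07  0.09] /n [ 0.015 -0.023  0.029] shift(now) [ 0.05 -0.07  0.09]
```

Emit:
move_arm --increments '[[[0.5,0,0,0.1,0,0,0],[0.5,0,0,0.05,0,0,0]]]'

```text
time_s: 10.45
ee_pos: [607.0, -254.0, 12.5]
ee_rot: [179.9, 0.1, 107.6]
force: [-1.9, -0.8, 0.8]
gripper_width: 61.4
```

```bash
python3 p.py 606 -253.5 37.8 107.6 3
```

```text
t 10.45 [ 607.  -254.    37.8] [1.799e+02 1.000e-01 1.076e+02] F [-1.9 -0.8  0.8] w 61.4
turn [ 0.002  0.002 -0.   ] shift(after turn) [ 0.08 -0.08 -0.  ] /n [ 0.027 -0.027 -0.001] shift(now) [ 0.08 -0.08 -0.  ]
```

Contact: the force went from -3.1 to +0.8 N at exactly the expected height. I'll release and go up.

Emit:
move_arm --increments '[[[0.85,0,0,-0.03,0,0,0],[0.85,0,0,-0.03,0,0,0],[0.85,0,0,-0.03,0,0,0],[0.85,0,0,-1.0,0,0,0],[0.85,0,0,-2,0,0,0],[0.85,0,0,-3,0,0,0],[0.85,0,0,-3,0,0,0],[0.85,0,0,0,0,0,0]]]'

```text
time_s: 11.45
ee_pos: [608.5, -254.4, 110.0]
ee_rot: [179.6, 0.3, 107.6]
force: [0.1, 0.3, -0.0]
gripper_width: 77.3
```

```bash
python3 p.py 470 271.5 110 107.6 12
```

```text
t 11.45 [ 608.5 -254.4  135.3] [179.6   0.3 107.6] F [ 0.1  0.3 -0. ] w 77.3
turn [ 0.006  0.005 -0.   ] shift(after turn) [54.32  2.7   2.53] /n [4.527 0.225 0.211] shift(now) [54.33  2.67  2.28]
```

Emit:
move_arm --increments '[[[0.8,3,0.15,0,0,0,0],[0.8,5,0.25,0,0,0,0],[0.8,5,0.25,0,0,0,0],[0.8,5,0.25,0,0,0,0],[0.8,5,0.25,0,0,0,0],[0.8,5,0.25,0,0,0,0],[0.8,5,0.25,0,0,0,0],[0.8,5,0.25,0,0,0,0],[0.8,5,0.25,0,0,0,0],[0.8,5,0.25,0,0,0,0],[0.8,3,0.15,0,0,0,0],[0.8,0,0,0,0,0,0]]]'

```text
time_s: 12.95
ee_pos: [469.4, 253.5, 98.4]
ee_rot: [-179.6, 0.1, 107.5]
force: [0.3, 0.2, 0.4]
gripper_width: 73.0
```

```bash
python3 p.py 470 271.5 60 107.6 12
```

```text
t 12.95 [469.4 253.5 123.7] [-1.796e+02  1.000e-01  1.075e+02] F [0.3 0.2 0.4] w 73.0
turn [-0.006  0.003 -0.003] shift(after turn) [1.7  0.6  6.37] /n [0.142 0.05  0.531] shift(now) [1.72 0.64 6.37]
```

Emit:
move_arm --increments '[[[0.8,1.7,0.6,1,-0.006,0.003,0],[0.8,0,0,2.2,0,0,0],[0.8,0,0,2,0,0,0],[0.8,0,0,0.7,0,0,0],[0.8,0,0,0,0,0,0]]]'

```text
time_s: 13.58
ee_pos: [470.4, 270.5, 34.6]
ee_rot: [-179.9, -0.0, 107.2]
force: [-0.6, 1.1, 0.4]
gripper_width: 73.0
```

```bash
python3 p.py 470 271.5 23 107.6 12
```

```text
t 13.57 [470.4 270.5  59.9] [-179.9   -0.   107.2] F [-0.6  1.1  0.4] w 73.0
turn [-0.002 -0.    -0.007] shift(after turn) [ 0.11 -0.01  3.69] /n [ 0.009 -0.001  0.308] shift(now) [ 0.11 -0.    3.69]
```

Emit:
move_arm --increments '[[[0.8,0.1,0,1.2,0,0,0],[0.8,0,0,1.3,0,0,0],[0.8,0,0,1.0,0,0,0],[0.8,0,0,0,0,0,0]]]'

```text
time_s: 14.08
ee_pos: [470.9, 271.6, -1.9]
ee_rot: [-180.0, -0.0, 107.1]
force: [0.1, -0.5, 1.1]
gripper_width: 72.8
```

```bash
python3 p.py 470 271.5 23 107.6 12;  python3 - <<'E'
from h import *
f,P=grab('side'); save(f,'s5.png',(170,70,320,190),4)
E
```

```text
t 14.07 [470.9 271.6  23.4] [-180.    -0.   107.1] F [ 0.1 -0.5  1.1] w 72.8
turn [-0.    -0.001 -0.008] shift(after turn) [ 0.02 -0.09  0.04] /n [ 0.002 -0.007  0.003] shift(now) [ 0.02 -0.09  0.04]
```

View pics/s5.png

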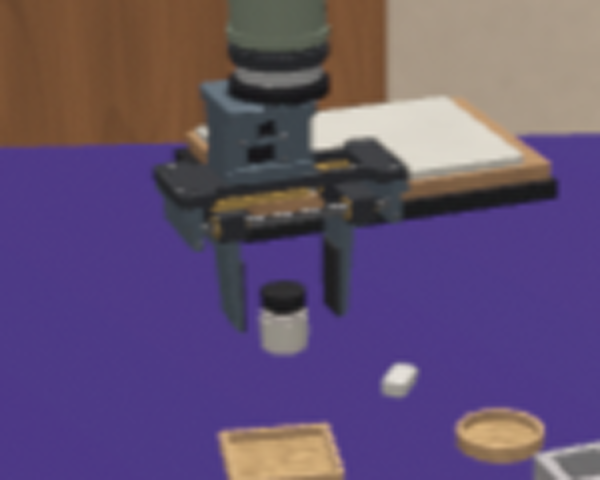

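The tips at (240,328) and (340,312) straddle the small jar at (284,300). I'll grip and lift.

Emit:
move_arm --increments '[[[0.2,0,-0.09,0,0,0,0],[0.2,0,0,-0.03,0,0,0],[0.2,0,0,-0.03,0,0,0],[0.2,0,0,-0.03,0,0,0],[0.2,0,0,-0.03,0,0,0],[0.2,0,0,-0.03,0,0,0],[0.2,0,0,-0.03,0,0,0]]]' --force 15

```text
time_s: 15.0
ee_pos: [470.9, 271.9, 1.4]
ee_rot: [179.8, -0.1, 107.1]
force: [0.3, 0.3, -0.9]
gripper_width: 35.5
```

Emit:
move_arm --increments '[[[0.2,0,0,-0.8,0,0,0],[0.2,0,0,-1.5,0,0,0],[0.2,0,0,-1.8,0,0,0],[0.2,0,0,-1.5,0,0,0],[0.2,0,0,-0.5,0,0,0]]]'

```text
time_s: 15.62
ee_pos: [471.4, 272.1, 67.6]
ee_rot: [179.7, -0.1, 107.1]
force: [-0.3, -0.2, -1.8]
gripper_width: 35.2
```

```bash
python3 p.py 615 96 85 107.6 9
```

```text
t 15.62 [471.4 272.1  92.9] [ 1.797e+02 -1.000e-01  1.071e+02] F [-0.3 -0.2 -1.8] w 35.2
turn [ 0.005 -0.002 -0.008] shift(after turn) [-21.13   8.37   0.79] /n [-2.348  0.93   0.088] shift(now) [-21.06   8.53   0.8 ]
```

Emit:
move_arm --increments '[[[0.2,-1.2,0.5,0,0,0,0],[0.2,-3,1.2,0,0,0,0],[0.2,-3,1.2,0,0,0,0],[0.2,-3,1.2,0,0,0,0],[0.2,-3,1.2,0,0,0,0],[0.2,-3,1.2,0,0,0,0],[0.2,-3,1.2,0,0,0,0],[0.2,-1.2,0.5,0,0,0,0],[0.2,0,0,0,0,0,0],[0.2,0,0,0,0,0,0]]]'

```text
time_s: 16.88
ee_pos: [613.3, 90.9, 63.7]
ee_rot: [-179.9, -0.1, 107.1]
force: [-0.5, -0.3, -1.0]
gripper_width: 35.7
```

```bash
python3 p.py 615 96 50 107.6 9
```

```text
t 16.88 [613.3  90.9  89. ] [-1.799e+02 -1.000e-01  1.071e+02] F [-0.5 -0.3 -1. ] w 35.7
turn [-0.003 -0.002 -0.009] shift(after turn) [0.44 0.32 3.9 ] /n [0.049 0.035 0.433] shift(now) [0.43 0.32 3.9 ]
```

Emit:
move_arm --increments '[[[0.2,0.45,0.3,1,0,0,0],[0.2,0,0,1.8,0,0,0],[0.2,0,0,1.2,0,0,0],[0.2,0,0,0,0,0,0]]]'

```text
time_s: 17.38
ee_pos: [612.6, 100.1, 21.4]
ee_rot: [-179.8, -0.2, 107.3]
force: [-0.2, -0.4, -0.8]
gripper_width: 35.7
```

```bash
python3 p.py 615 96 33 107.6 9;  python3 - <<'E'
from h import *
f,P=grab('side'); save(f,'s6.png',(220,100,370,220),4)
E
```

```text
t 17.38 [612.6 100.1  46.7] [-179.8   -0.2  107.3] F [-0.2 -0.4 -0.8] w 35.7
turn [-0.004 -0.003 -0.004] shift(after turn) [-0.46  0.1   1.37] /n [-0.051  0.012  0.152] shift(now) [-0.46  0.11  1.37]
```

View pics/s6.png

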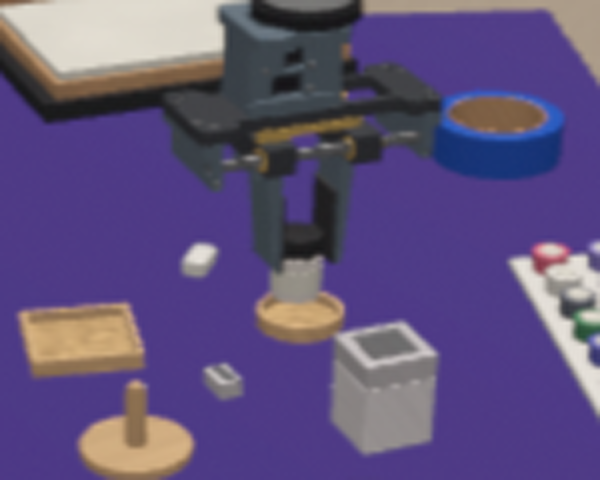

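The jar at (297,270) is about 16 mm above the tray floor and slightly toward the back. I'll apply the correction and lower it.

Emit:
move_arm --increments '[[[0.2,-0.46,0.1,0,0,0,0],[0.2,0,0,0.5,0,0,0],[0.2,0,0,0.5,0,0,0],[0.2,0,0,0.1,0,0,0],[0.2,0,0,0,0,0,0]]]'

```text
time_s: 18.05
ee_pos: [616.7, 95.8, 11.7]
ee_rot: [180.0, -0.1, 107.3]
force: [0.4, 0.1, -0.7]
gripper_width: 35.5
```

```bash
python3 p.py 615 96 30.7 107.6 9
```

```text
t 18.05 [616.7  95.8  37. ] [ 1.800e+02 -1.000e-01  1.073e+02] F [ 0.4  0.1 -0.7] w 35.5
turn [ 0.    -0.002 -0.005] shift(after turn) [ 0.07 -0.16  0.63] /n [ 0.008 -0.018  0.07 ] shift(now) [ 0.07 -0.16  0.63]
```

Emit:
move_arm --increments '[[[0.2,0.07,-0.15,0.3,0,0,0],[0.2,0,0,0.15,0,0,0],[0.2,0,0,0.15,0,0,0],[0.2,0,0,0.05,0,0,0]]]'

```text
time_s: 18.55
ee_pos: [615.0, 96.2, 5.0]
ee_rot: [180.0, -0.1, 107.3]
force: [0.1, 0.6, -0.4]
gripper_width: 35.6
```

```bash
python3 p.py 615 96 30.7 107.6 9
```

```text
t 18.55 [615.   96.2  30.3] [ 1.800e+02 -1.000e-01  1.073e+02] F [ 0.1  0.6 -0.4] w 35.6
turn [ 0.    -0.002 -0.005] shift(after turn) [-0.02 -0.   -0.04] /n [-0.002 -0.001 -0.005] shift(now) [-0.01 -0.   -0.04]
```

Emit:
move_arm --increments '[[[0.2,0,0,0.06,0,0,0],[0.2,0,0,0.06,0,0,0]]]'

```text
time_s: 18.8
ee_pos: [615.1, 96.1, 4.5]
ee_rot: [180.0, -0.1, 107.3]
force: [-1.7, -0.2, 5.5]
gripper_width: 35.1
```

Contact at 5.5 N. I'll release and go up.

Emit:
move_arm --increments '[[[0.55,0,0,-0.04,0,0,0],[0.55,0,0,-0.04,0,0,0],[0.55,0,0,-0.04,0,0,0],[0.75,0,0,-1.0,0,0,0],[0.75,0,0,-2,0,0,0],[0.8,0,0,-3,0,0,0],[0.8,0,0,-3,0,0,0],[0.8,0,0,0,0,0,0]]]'

```text
time_s: 19.8
ee_pos: [616.1, 96.1, 100.5]
ee_rot: [179.8, -0.1, 107.3]
force: [0.2, -0.4, -0.1]
gripper_width: 73.2
```

```bash
python3 p.py 647.3 -60.5 115 107.6 5; python3 - <<'E'
from h import *
f,P=grab('side')
def sel(c,r,lo,hi):
    m=(np.hypot(P[...,0]-c[0],P[...,1]-c[1])<r)&(P[...,2]>lo)&(P[...,2]<hi); q=P[m]
    print(len(q),cv2.minEnclosingCircle(q[:,:2].astype(np.float32)),np.percentile(q[:,2],[5,50,95]).round(1))
sel((606,-254),42,56,75); sel((615,96),28,44,62)
E
```

```text
t 19.80 [616.1  96.1 125.8] [ 1.798e+02 -1.000e-01  1.073e+02] F [ 0.2 -0.4 -0.1] w 73.2
turn [ 0.004 -0.002 -0.005] shift(after turn) [-15.87  -1.76   1.08] /n [-3.173 -0.352  0.216] shift(now) [-15.88  -1.69   1.04]
389 ((604.2542724609375, -254.00338745117188), 33.876182556152344) [57.7 63.1 65.2]
78 ((613.2058715820312, 93.41010284423828), 19.380800247192383) [45.2 50.5 53.4]
```

Both jars stand at the expected heights (lids about 63 and 51). Next is the tin.

Emit:
move_arm --increments '[[[0.85,-2.5,-0.25,0,0,0,0],[0.85,-4,-0.45,0,0,0,0],[0.85,-4,-0.45,0,0,0,0],[0.85,-3,-0.35,0,0,0,0],[0.85,-2,-0.25,0,0,0,0],[0.85,0,0,0,0,0,0],[0.85,0,0,0,0,0,0]]]'

```text
time_s: 20.72
ee_pos: [639.8, -59.5, 89.6]
ee_rot: [-179.2, -0.5, 107.5]
force: [0.5, 0.5, -0.0]
gripper_width: 77.7
```

```bash
python3 p.py 647.3 -60.5 75 107.6 5
```

```text
t 20.73 [639.8 -59.5 114.9] [-179.2   -0.5  107.5] F [ 0.5  0.5 -0. ] w 77.7
turn [-0.014 -0.009 -0.003] shift(after turn) [-0.32  0.68  3.99] /n [-0.065  0.137  0.799] shift(now) [-0.36  0.74  3.98]
```

Emit:
move_arm --increments '[[[0.85,-0.36,0.72,1,-0.014,-0.009,0],[0.85,0,0,1.6,0,0,0],[0.85,0,0,1.0,0,0,0],[0.85,0,0,0,0,0,0]]]'

```text
time_s: 21.22
ee_pos: [647.1, -57.7, 50.0]
ee_rot: [-180.0, -0.1, 107.6]
force: [0.2, 0.1, -0.0]
gripper_width: 77.9
```

```bash
python3 p.py 647.3 -60.5 36 107.6 5; python3 - <<'E'
from h import *
f,P=grab('side'); save(f,'s7.png',(240,110,390,230),4)
E
```

```text
t 21.23 [647.1 -57.7  75.3] [-1.800e+02 -1.000e-01  1.076e+02] F [ 0.2  0.1 -0. ] w 77.9
turn [-0.001 -0.001  0.001] shift(after turn) [-0.27 -0.06  3.93] /n [-0.055 -0.013  0.786] shift(now) [-0.28 -0.06  3.93]
```

View pics/s7.png

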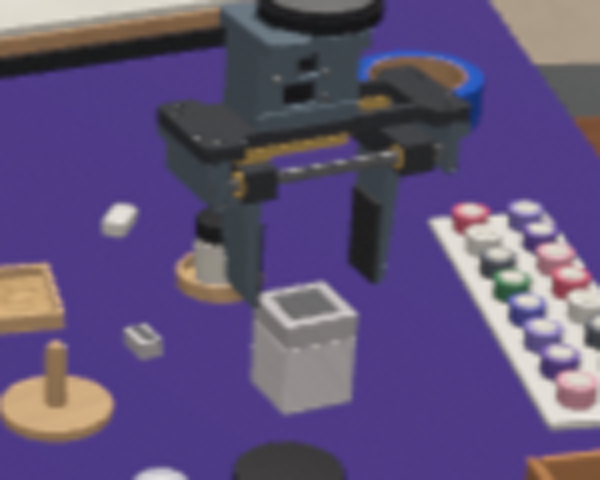

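The tips at (250,305) and (378,282) lie either side of the tin lid, whose centre is at (308,303). The left gap looks narrow, so I'll open fully before going down slowly.

Emit:
move_arm --increments '[[[1,-0.27,-0.06,0,0,0,0],[1,0,0,0,0,0,0],[1,0,0,0,0,0,0],[1,0,0,0.8,0,0,0],[1,0,0,0.6,0,0,0],[1,0,0,0.3,0,0,0],[1,0,0,0,0,0,0]]]'

```text
time_s: 22.15
ee_pos: [648.4, -61.0, 33.3]
ee_rot: [179.9, 0.0, 107.6]
force: [0.5, -0.3, 0.6]
gripper_width: 91.1
```

```bash
python3 p.py 647.3 -60.5 36 107.6 5; python3 - <<'E'
from h import *
from scipy.spatial.transform import Rotation as Ro
f,P=grab('side'); s=monitor.state(); R=Ro.from_euler('xyz',s['ee_rot'],degrees=True).as_matrix()
L=(P-s['ee_pos'])@R
z=-L[...,2]+s['ee_pos'][2]
tin=(z>60)&(z<67)&(abs(L[...,0])<26)&(abs(L[...,1])<30)
print('tin y',np.percentile(L[tin][:,1],[1,50,99]),'x',np.percentile(L[tin][:,0],[1,99]))
fi=(z>70)&(z<100)&(abs(L[...,0])<25)&(abs(L[...,1])<75)
y=L[fi][:,1]; print('fingers',y[y<0].min(),y[y<0].max(),y[y>0].min(),y[y>0].max())
E
```

```text
t 22.15 [648.4 -61.   58.6] [179.9   0.  107.6] F [ 0.5 -0.3  0.6] w 91.1
turn [0.002 0.    0.   ] shift(after turn) [ 0.08 -0.09  2.26] /n [ 0.016 -0.017  0.453] shift(now) [ 0.08 -0.09  2.26]
tin y [-26.263524    -3.91893508  22.14184765] x [-25.47955824  23.03988639]
fingers -59.06552323160777 -45.703178296785666 42.96491609663116 55.860607488718685
```

Clear and centred. Now down to the gripping height, then grip and lift.

Emit:
move_arm --increments '[[[1,0.08,-0.09,0.8,0,0,0],[1,0,0,1.0,0,0,0],[1,0,0,0.4,0,0,0],[0.4,0,0,-0.03,0,0,0],[0.4,0,0,-0.03,0,0,0],[0.4,0,0,-0.03,0,0,0],[0.4,0,0,-0.03,0,0,0],[0.4,0,0,-0.03,0,0,0],[0.4,0,0,-0.03,0,0,0],[0.4,0,0,-0.03,0,0,0]]]' --force 20

```text
time_s: 23.45
ee_pos: [647.1, -60.4, 12.0]
ee_rot: [179.9, 0.0, 107.6]
force: [-0.1, 0.8, -2.0]
gripper_width: 49.8
```

Emit:
move_arm --increments '[[[0.4,0,0,-0.8,0,0,0],[0.4,0,0,-1.5,0,0,0],[0.4,0,0,-1.8,0,0,0],[0.4,0,0,-1.8,0,0,0],[0.4,0,0,-0.8,0,0,0]]]'

```text
time_s: 24.08
ee_pos: [647.4, -60.5, 84.0]
ee_rot: [179.8, 0.0, 107.6]
force: [0.0, 0.6, -1.4]
gripper_width: 50.0
```

```bash
python3 p.py 459 71.5 105 94.5 9
```

```text
t 24.07 [647.4 -60.5 109.3] [179.8   0.  107.6] F [ 0.   0.6 -1.4] w 50.0
turn [0.003 0.    0.229] shift(after turn) [ 14.63 -17.74   0.43] /n [ 1.626 -1.972  0.048] shift(now) [ 18.28 -13.96   0.38]
```

Emit:
move_arm --increments '[[[0.4,0,0,0,0,0,0.115],[0.4,0,0,0,0,0,0.115],[0.4,1.2,-1.5,0,0,0,0],[0.4,2.5,-3,0,0,0,0],[0.4,2.5,-3,0,0,0,0],[0.4,2.5,-3,0,0,0,0],[0.4,2.5,-3,0,0,0,0],[0.4,1.8,-2.2,0,0,0,0],[0.4,1,-1.2,0,0,0,0],[0.4,0,0,0,0,0,0],[0.4,0,0,0,0,0,0]]]'

```text
time_s: 25.45
ee_pos: [466.4, 70.1, 87.5]
ee_rot: [179.3, 0.1, 93.9]
force: [-0.7, 0.1, -1.6]
gripper_width: 50.1
```

```bash
python3 p.py 459 71.5 60 94.5 9
```

```text
t 25.45 [466.4  70.1 112.8] [1.793e+02 1.000e-01 9.390e+01] F [-0.7  0.1 -1.6] w 50.1
turn [ 0.012  0.001 -0.01 ] shift(after turn) [ 0.19 -0.73  5.28] /n [ 0.021 -0.081  0.587] shift(now) [ 0.19 -0.8   5.27]
```

Emit:
move_arm --increments '[[[0.4,0.19,-0.75,1,0.012,0,-0.01],[0.4,0,0,2,0,0,0],[0.4,0,0,1.8,0,0,0],[0.4,0,0,0.5,0,0,0],[0.4,0,0,0,0,0,0]]]'

```text
time_s: 26.08
ee_pos: [460.3, 69.9, 30.9]
ee_rot: [-179.9, 0.1, 94.4]
force: [0.5, 0.7, -2.1]
gripper_width: 50.1
```

```bash
python3 p.py 459 71.5 45 94.5 9; python3 - <<'E'
from h import *
f,P=grab('side'); save(f,'s8.png',(180,90,330,210),4)
E
```

```text
t 26.07 [460.3  69.9  56.2] [-1.799e+02  1.000e-01  9.440e+01] F [ 0.5  0.7 -2.1] w 50.1
turn [-0.002  0.001 -0.002] shift(after turn) [ 0.17 -0.12  1.12] /n [ 0.019 -0.013  0.125] shift(now) [ 0.17 -0.11  1.12]
```

View pics/s8.png

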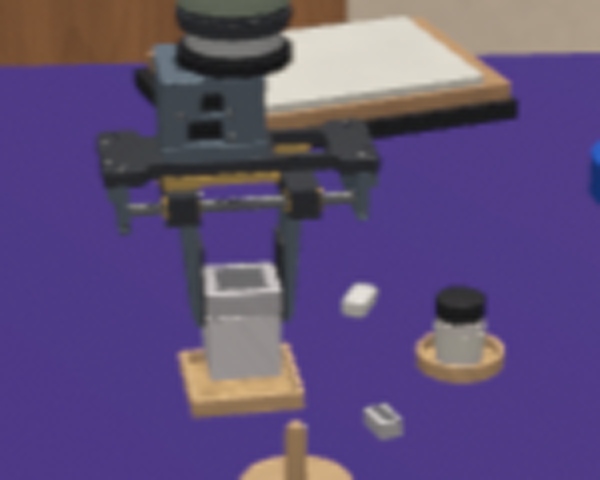

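The tin (242,330) is square to the tray (241,378) and above it. The small jar stands in its own tray at (460,345). I'll lower the tin.

Emit:
move_arm --increments '[[[0.4,0.17,-0.12,0.4,0,0,0],[0.4,0,0,0.4,0,0,0],[0.4,0,0,0.2,0,0,0],[0.4,0,0,0,0,0,0]]]'

```text
time_s: 26.62
ee_pos: [460.1, 71.8, 21.8]
ee_rot: [179.9, 0.1, 94.4]
force: [0.9, -0.8, -1.0]
gripper_width: 49.8
```

```bash
python3 p.py 459 71.5 41.3 94.5 9
```

```text
t 26.62 [460.1  71.8  47.1] [1.799e+02 1.000e-01 9.440e+01] F [ 0.9 -0.8 -1. ] w 49.8
turn [ 0.001  0.001 -0.001] shift(after turn) [-0.02 -0.12  0.58] /n [-0.002 -0.013  0.064] shift(now) [-0.02 -0.12  0.58]
```

Emit:
move_arm --increments '[[[0.4,0,-0.1,0.25,0,0,0],[0.4,0,0,0.15,0,0,0],[0.4,0,0,0.1,0,0,0],[0.4,0,0,0.05,0,0,0]]]'

```text
time_s: 27.12
ee_pos: [459.2, 71.7, 16.1]
ee_rot: [179.9, 0.1, 94.4]
force: [0.6, -0.4, -1.7]
gripper_width: 49.7
```

Emit:
move_arm --increments '[[[0.4,0,0,0.06,0,0,0],[0.4,0,0,0.03,0,0,0]]]'

```text
time_s: 27.38
ee_pos: [459.3, 71.7, 15.7]
ee_rot: [179.9, 0.1, 94.4]
force: [-1.4, 0.1, 4.5]
gripper_width: 50.2
```

The tin touched at 4.5 N, at the expected height. I'll release, go up and head to the roll.

Emit:
move_arm --increments '[[[0.75,0,0,-0.04,0,0,0],[0.75,0,0,-0.04,0,0,0],[0.75,0,0,-0.04,0,0,0],[0.75,0,0,-1.0,0,0,0],[0.9,0,0,-2,0,0,0],[1,0,0,-3,0,0,0],[1,0,0,-3,0,0,0],[1,0,0,0,0,0,0]]]'

```text
time_s: 28.38
ee_pos: [460.3, 72.0, 112.1]
ee_rot: [179.7, 0.1, 94.4]
force: [0.4, 0.3, -0.4]
gripper_width: 91.0
```

```bash
python3 p.py 467 -313.5 90 94.4 9
```

```text
t 28.38 [460.3  72.  137.4] [1.797e+02 1.000e-01 9.440e+01] F [ 0.4  0.3 -0.4] w 91.0
turn [0.005 0.001 0.   ] shift(after turn) [-38.48  -2.29   4.74] /n [-4.276 -0.254  0.527] shift(now) [-38.48  -2.32   4.77]
```

Emit:
move_arm --increments '[[[1,-2.5,-0.15,0,0,0,0],[1,-5,-0.3,0,0,0,0],[1,-5,-0.3,0,0,0,0],[1,-5,-0.3,0,0,0,0],[1,-5,-0.3,0,0,0,0],[1,-5,-0.3,0,0,0,0],[1,-5,-0.3,0,0,0,0],[1,-3,-0.2,0,0,0,0],[1,-1.5,-0.1,0,0,0,0],[1,0,0,0,0,0,0],[1,0,0,0,0,0,0]]]'

```text
time_s: 29.75
ee_pos: [462.5, -306.3, 104.7]
ee_rot: [-179.8, -0.4, 94.6]
force: [-0.2, 0.7, -0.1]
gripper_width: 91.3
```

```bash
python3 p.py 467 -313.5 40 94.4 9
```

```text
t 29.75 [ 462.5 -306.3  130. ] [-179.8   -0.4   94.6] F [-0.2  0.7 -0.1] w 91.3
turn [-0.004 -0.007  0.003] shift(after turn) [-0.75  0.39  9.  ] /n [-0.084  0.043  1.   ] shift(now) [-0.82  0.43  8.99]
```

Emit:
move_arm --increments '[[[1,-0.78,0.4,1,-0.004,-0.007,0],[1,0,0,2.5,0,0,0],[1,0,0,2.5,0,0,0],[1,0,0,1.8,0,0,0],[1,0,0,0.5,0,0,0],[1,0,0,0,0,0,0]]]'

```text
time_s: 30.5
ee_pos: [469.2, -310.1, 18.1]
ee_rot: [179.9, 0.1, 95.0]
force: [-1.0, 0.1, -0.1]
gripper_width: 91.0
```

```bash
python3 p.py 467 -313.5 5 94.4 9; python3 - <<'E'
from h import *
f,P=grab('side'); save(f,'s9.png',(170,180,320,300),4)
E
```

```text
t 30.50 [ 469.2 -310.1   43.4] [1.799e+02 1.000e-01 9.500e+01] F [-1.   0.1 -0.1] w 91.0
turn [0.001 0.001 0.01 ] shift(after turn) [-0.32 -0.25  3.84] /n [-0.036 -0.027  0.426] shift(now) [-0.32 -0.25  3.84]
```

View pics/s9.png

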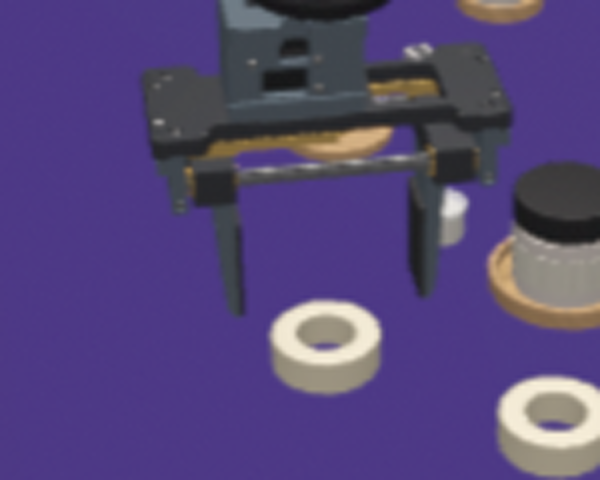

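The tips at (238,313) and (427,296) straddle the cream roll, whose top is centred at (326,331). I'll go down carefully.

Emit:
move_arm --increments '[[[1,-0.32,-0.25,1.0,0,0,0.01],[1,0,0,1.2,0,0,0],[1,0,0,0.8,0,0,0],[1,0,0,0.2,0,0,0],[1,0,0,0,0,0,0]]]'

```text
time_s: 31.18
ee_pos: [467.8, -314.5, -14.7]
ee_rot: [179.8, 0.2, 94.4]
force: [1.1, -0.8, 0.0]
gripper_width: 91.4
```

```bash
python3 p.py 467 -313.5 5 94.4 9
```

```text
t 31.18 [ 467.8 -314.5   10.6] [179.8   0.2  94.4] F [ 1.1 -0.8  0. ] w 91.4
turn [ 0.003  0.003 -0.001] shift(after turn) [ 0.11 -0.07  0.56] /n [ 0.012 -0.008  0.063] shift(now) [ 0.11 -0.08  0.56]
```

Emit:
move_arm --increments '[[[1,0.1,-0.08,0.35,0.003,0.003,0],[1,0,0,0.15,0,0,0],[0.5,0,0,-0.03,0,0,0],[0.5,0,0,-0.03,0,0,0],[0.5,0,0,-0.03,0,0,0],[0.5,0,0,-0.03,0,0,0],[0.5,0,0,-0.03,0,0,0],[0.5,0,0,-0.03,0,0,0]]]' --force 10

```text
time_s: 32.17
ee_pos: [467.4, -313.9, -17.3]
ee_rot: [179.9, 0.0, 94.4]
force: [1.4, -0.9, -0.4]
gripper_width: 57.1
```

Emit:
move_arm --increments '[[[0.5,0,0,-0.8,0,0,0],[0.5,0,0,-1.5,0,0,0],[0.5,0,0,-2,0,0,0],[0.5,0,0,-2,0,0,0],[0.5,0,0,-2,0,0,0],[0.5,0,0,-1,0,0,0]]]'

```text
time_s: 32.92
ee_pos: [467.7, -314.1, 82.7]
ee_rot: [179.8, 0.1, 94.4]
force: [0.1, 0.2, -1.3]
gripper_width: 57.0
```

```bash
python3 p.py 486.5 -75.3 90 94.4 9; python3 - <<'E'
from h import *
P=np.load('top1.npz')['P']
# post base: only base disc z 5..11, and tip
m=(np.hypot(P[...,0]-480,P[...,1]+75)<60)&(P[...,2]>4)&(P[...,2]<10.5); q=P[m][:,:2].astype(np.float32)
k=cv2.minAreaRect(q); print(k)
for lo in(3,4,5):
    m=(np.hypot(P[...,0]-480,P[...,1]+75)<60)&(P[...,2]>lo)&(P[...,2]<12); q=P[m]
    print(lo,np.percentile(q[:,0],[1,99]),np.percentile(q[:,1],[1,99]),len(q))
E
```

```text
t 32.92 [ 467.7 -314.1  108. ] [1.798e+02 1.000e-01 9.440e+01] F [ 0.1  0.2 -1.3] w 57.0
turn [ 0.004  0.002 -0.001] shift(after turn) [23.66  3.71  1.8 ] /n [2.629 0.412 0.2  ] shift(now) [23.67  3.68  1.76]
((479.1040344238281, -76.72500610351562), (107.1473159790039, 115.02628326416016), 37.525672912597656)
3 [427.03017241 532.44931554] [-130.337843    -28.42648201] 538
4 [432.0008095  522.24866587] [-127.92220502  -29.77190182] 448
5 [436.42368519 521.0559509 ] [-127.57268809  -38.65617698] 376
```

Emit:
move_arm --increments '[[[0.5,1.5,0.25,0,0,0,0],[0.5,3.2,0.5,0,0,0,0],[0.5,3.8,0.6,0,0,0,0],[0.5,3.8,0.6,0,0,0,0],[0.5,3.8,0.6,0,0,0,0],[0.5,2.5,0.4,0,0,0,0],[0.5,1.2,0.2,0,0,0,0],[0.5,0,0,0,0,0,0],[0.5,0,0,0,0,0,0]]]'

```text
time_s: 34.05
ee_pos: [480.0, -102.5, 79.2]
ee_rot: [-179.8, -0.1, 94.4]
force: [-1.1, 0.6, -0.8]
gripper_width: 56.6
```

```bash
python3 p.py 486.5 -75.3 85 94.4 9
```

```text
t 34.05 [ 480.  -102.5  104.5] [-1.798e+02 -1.000e-01  9.440e+01] F [-1.1  0.6 -0.8] w 56.6
turn [-0.004 -0.002 -0.001] shift(after turn) [2.66 0.86 1.95] /n [0.295 0.095 0.217] shift(now) [2.65 0.86 1.95]
```

Emit:
move_arm --increments '[[[0.5,1.5,0.5,0,0,0,0],[0.5,1.0,0.3,0,0,0,0],[0.5,0,0,0.6,0,0,0],[0.5,0,0,0,0,0,0]]]'

```text
time_s: 34.55
ee_pos: [486.6, -76.6, 72.6]
ee_rot: [-179.8, -0.1, 94.2]
force: [0.4, -0.1, -1.1]
gripper_width: 56.8
```

```bash
python3 p.py 486.5 -75.3 70 94.4 9
```

```text
t 34.55 [486.6 -76.6  97.9] [-1.798e+02 -1.000e-01  9.420e+01] F [ 0.4 -0.1 -1.1] w 56.8
turn [-0.004 -0.002 -0.003] shift(after turn) [0.13 0.   2.79] /n [0.014 0.    0.31 ] shift(now) [0.12 0.01 2.79]
```

Emit:
move_arm --increments '[[[0.5,0.1,0,0.8,0,0,0],[0.5,0,0,1.0,0,0,0],[0.5,0,0,0.8,0,0,0],[0.5,0,0,0.3,0,0,0],[0.5,0,0,0,0,0,0]]]'

```text
time_s: 35.17
ee_pos: [485.7, -76.0, 40.9]
ee_rot: [-179.7, -0.1, 94.2]
force: [1.2, 0.2, 0.4]
gripper_width: 56.5
```

```bash
python3 p.py 486.5 -75.3 16 94.4 9; python3 - <<'E'
from h import *
f,P=grab('side'); save(f,'s10.png',(190,120,320,230),5)
E
```

```text
t 35.17 [485.7 -76.   66.2] [-1.797e+02 -1.000e-01  9.420e+01] F [1.2 0.2 0.4] w 56.5
turn [-0.006 -0.002 -0.004] shift(after turn) [0.06 0.08 5.02] /n [0.007 0.009 0.557] shift(now) [0.05 0.11 5.01]
```

View pics/s10.png

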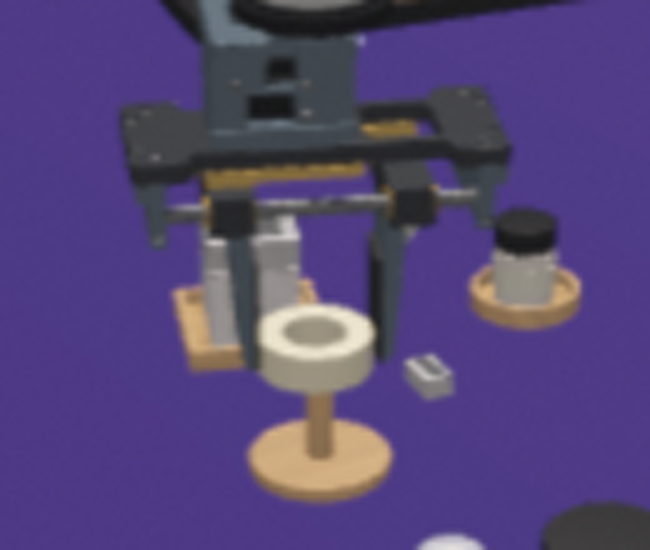

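The roll (316,340) is directly over the post (319,420). I'll lower it with a check on force.

Emit:
move_arm --increments '[[[0.5,0.05,0.1,0.6,-0.006,-0.002,0],[0.5,0,0,0.6,0,0,0],[0.5,0,0,0.6,0,0,0],[0.5,0,0,0.3,0,0,0],[0.5,0,0,0,0,0,0]]]'

```text
time_s: 35.85
ee_pos: [487.2, -75.4, 18.9]
ee_rot: [179.9, 0.0, 94.2]
force: [0.4, -0.3, -0.8]
gripper_width: 56.7
```

```bash
python3 p.py 486.5 -75.3 16 94.4 9; python3 - <<'E'
from h import *
f,P=grab('side'); save(f,'s11.png',(190,120,320,230),5)
E
```

```text
t 35.85 [487.2 -75.4  44.2] [179.9   0.   94.2] F [ 0.4 -0.3 -0.8] w 56.7
turn [ 0.002  0.001 -0.004] shift(after turn) [ 0.01 -0.07  2.82] /n [ 0.001 -0.008  0.313] shift(now) [ 0.01 -0.07  2.82]
```

View pics/s11.png

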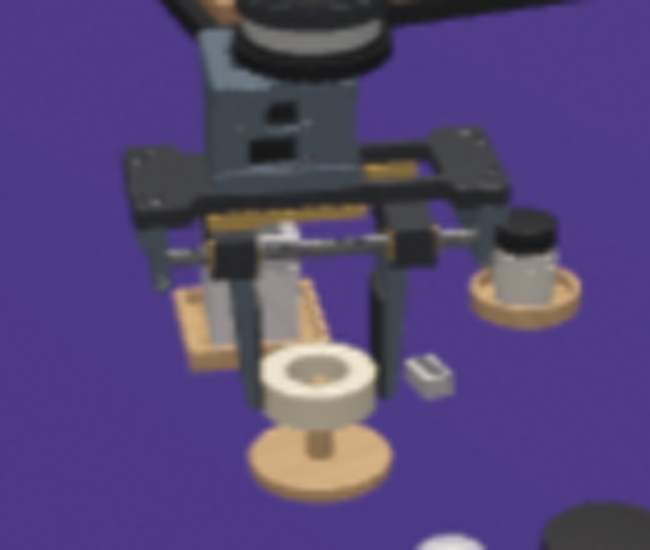

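The post tip shows inside the hole at (319,378). I'll keep lowering.

Emit:
move_arm --increments '[[[0.5,0,-0.05,0.6,0,0,0],[0.5,0,0,0.7,0,0,0],[0.5,0,0,0.6,0,0,0],[0.5,0,0,0.2,0,0,0],[0.5,0,0,0,0,0,0]]]'

```text
time_s: 36.52
ee_pos: [486.9, -75.5, -3.5]
ee_rot: [179.9, 0.0, 94.2]
force: [0.1, -0.5, -0.2]
gripper_width: 56.6
```

```bash
python3 p.py 486.5 -75.3 16 94.4 9
```

```text
t 36.52 [486.9 -75.5  21.8] [179.9   0.   94.2] F [ 0.1 -0.5 -0.2] w 56.6
turn [ 0.002  0.001 -0.004] shift(after turn) [ 0.02 -0.04  0.58] /n [ 0.002 -0.004  0.065] shift(now) [ 0.02 -0.04  0.58]
```

Emit:
move_arm --increments '[[[0.5,0,0,0.25,0,0,0],[0.5,0,0,0.15,0,0,0],[0.5,0,0,0.1,0,0,0],[0.5,0,0,0.05,0,0,0]]]'

```text
time_s: 37.02
ee_pos: [487.3, -75.6, -9.0]
ee_rot: [179.8, 0.1, 94.2]
force: [-0.1, 0.4, -0.4]
gripper_width: 56.6
```

Emit:
move_arm --increments '[[[0.5,0,0,0.05,0,0,0],[0.5,0,0,0.03,0,0,0]]]'

```text
time_s: 37.28
ee_pos: [487.4, -75.6, -9.8]
ee_rot: [179.8, 0.1, 94.2]
force: [-0.3, -0.0, -0.5]
gripper_width: 57.0
```

Force readings are still near the noise, so I'll try a little lower.

Emit:
move_arm --increments '[[[0.5,0,0,0.06,0,0,0],[0.5,0,0,0.05,0,0,0]]]'

```text
time_s: 37.52
ee_pos: [487.5, -75.6, -10.2]
ee_rot: [179.8, 0.1, 94.2]
force: [-2.0, 0.5, 6.8]
gripper_width: 56.7
```

Contact at 6.8 N. I'll release and withdraw.

Emit:
move_arm --increments '[[[0.8,0,0,-0.04,0,0,0],[0.8,0,0,-0.04,0,0,0],[0.8,0,0,-0.04,0,0,0],[0.85,0,0,-1.0,0,0,0],[0.85,0,0,-2,0,0,0],[0.85,0,0,-3,0,0,0],[0.85,0,0,-4,0,0,0],[0.85,0,0,-4,0,0,0],[0.85,0,0,-4,0,0,0],[0.85,0,0,0,0,0,0]]]'

```text
time_s: 38.78
ee_pos: [487.0, -75.5, 180.2]
ee_rot: [179.6, 0.1, 94.2]
force: [-0.5, -0.8, -0.7]
gripper_width: 77.4
```

Emit:
move_arm --increments '[[[0.85,4,4,0,0,0,0],[0.85,4,0,0,0,0,0],[0.85,5,0,0,0,0,0],[0.85,5,0,0,0,0,0],[0.85,5,0,0,0,0,0],[0.85,5,0,0,0,0,0],[0.85,5,0,0,0,0,0],[0.85,5,0,0,0,0,0],[0.85,4,0,0,0,0,0],[0.85,2,0,0,0,0,0],[0.85,0,0,0,0,0,0],[0.85,0,0,0,0,0,0]]]'

```text
time_s: 40.28
ee_pos: [490.3, 374.8, 170.3]
ee_rot: [-179.5, 0.6, 94.0]
force: [0.6, -0.9, -0.8]
gripper_width: 77.2
```

```bash
python3 - <<'E'
from h import *
f,P=grab('top'); g,S=grab('side')
a=f['color'][130:290,60:400]; b=g['color'][80:300,170:400]
im=np.zeros((600,800,3),np.uint8); A=cv2.resize(a,(640,301)); B=cv2.resize(b,(312,298)); im[:301,:640]=A; im[301:599,:312]=B
cv2.imwrite('pics/end.png',im[:,:,::-1])
def sel(n,c,r,lo,hi):
    for Q in(P,S):
        m=(np.hypot(Q[...,0]-c[0],Q[...,1]-c[1])<r)&(Q[...,2]>lo)&(Q[...,2]<hi); q=Q[m]
        if len(q)>5: print(n,len(q),np.round(cv2.minAreaRect(q[:,:2].astype(np.float32))[0],1),np.round(cv2.minAreaRect(q[:,:2].astype(np.float32))[2],1),'z',np.percentile(q[:,2],[5,50,95]).round(1))
sel('ljar',(606,-254),42,56,75);sel('sjar',(615,96),28,44,62);sel('tin',(459,71.5),40,60,76);sel('roll',(486.5,-75.3),38,22,36);sel('pot',(540.5,-194.5),22,14,30)
print(monitor.state()['time_s'])
E
```

```text
ljar 421 [ 606.4 -252. ] 89.0 z [58.4 63.2 67.6]
ljar 395 [ 606.3 -255.9] 52.6 z [58.4 63.1 65.2]
sjar 142 [613.   96.5] 41.5 z [46.3 50.9 55.8]
sjar 80 [614.1  92. ] 69.1 z [45.3 50.4 53.9]
tin 380 [458.5  71.8] 1.7 z [62.6 67.5 71.2]
tin 186 [459.3  68.3] 3.3 z [61.5 67.3 69.6]
roll 251 [486.8 -75.4] 44.5 z [22.9 27.1 31.4]
roll 198 [487.4 -79.1] 86.7 z [23.  27.1 31.8]
pot 95 [ 539.7 -194.2] 7.1 z [16.5 20.7 26.1]
pot 96 [ 541.9 -196.6] 84.4 z [17.  20.9 23.4]
40.375
```

View pics/end.png

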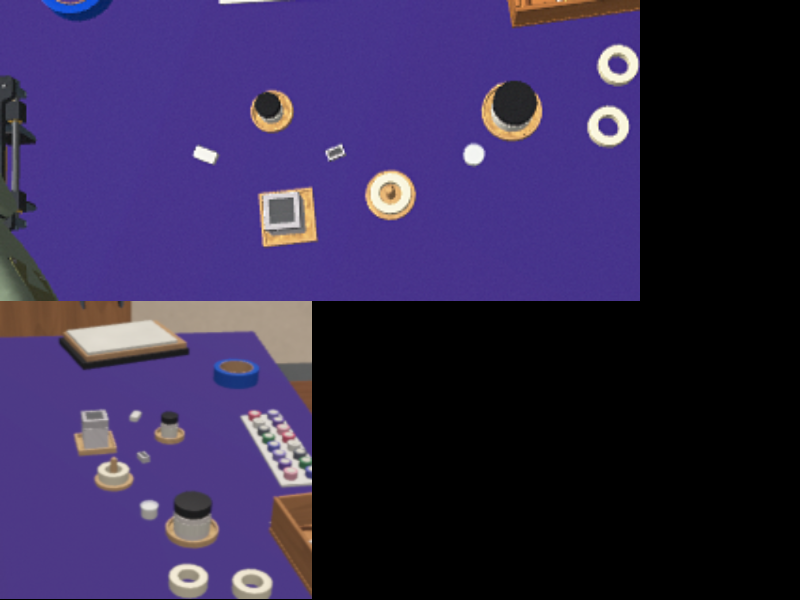

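The final views show each item in place:
- Large jar in its tray (513,108), small jar in its tray (270,108), tin in the square tray (286,214).
- Roll round the post (390,194).
- Pot not moved (474,154).

The measured heights match: 63, 51, 67 and 27 mm.

```bash
python3 -c "
from workcell import job; print(job.job_done())"
```

```text
the job is handed in; nothing more can be done
None
```

The job is handed in. The large jar, small jar and square tin are in their trays and the cream roll is on the post, done in that order, by about 40 s on the clock. Each was lowered until the force reading showed contact (under 7 N) before I let go.

**Final check:** both cameras show all four upright and in place. Their tops measure about 63, 51, 67 and 27 mm, against 64, 52, 68 and 28 mm expected; the cameras read about 1 mm low on the bare table too. The paint pot hasn't moved, within measuring error, and the gripper was well clear of everything at hand-in.

**What disagreed:**
- **Fingertip position:** the reported TCP was about 25 mm beyond the real fingertips. The depth images showed it, and the gripper closed to 57 mm above the 62 mm lid when the reported height said it should be on it. I corrected every height for this.
- **Camera positions:** the side camera put items up to about 5 mm off from the top camera in y, so I used the top camera's positions.

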